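# Stock count: set the mode dial, draw the hand scanner and hold it on the carton's label

## Robot

A 6-joint arm with a two-finger parallel gripper is mounted at the origin on the work surface. World frame = base frame: x ahead of the robot, y to its left, z up, the work surface at z = 0. Lengths are in m, angles in degrees, forces in N, time in s.
With the tool pointing down it reaches from about 0.375 to 0.825 m from the base axis. Payload 5.5 kg.
Tool frame: the origin (TCP) lies between the finger pads; the fingertips stand 8 mm ahead of it and the grasp point (between the pads) lies 11 mm behind it; y points along the fingers, z is the direction in which the jaws open and shut, and the axes are right-handed (so a half turn about y gives the same grasp; the last joint's range is limited). The gripper opens to 85 mm and grips with 20 to 120 N. Pads are 22 mm wide; open, the fingers measure 114 mm over their backs; the gripper's body (76 mm by 85 mm) begins 54 mm behind the grasp point. The pads swing forward as they close: fully open they stand 13 mm farther back than shut.
Start: joints at [63.541, 17.962, -2.699, 69.339, 0, 90], TCP at [0.267, 0.537, 0.216] pointing down, gripper open.
Joint ranges: [-152.73, 152.73], [-39.44, 99.34], [-58.76, 71.6], [-118.89, 123.64], [-81.53, 83.1], [-180, 180]. Speed limits (degrees/s): [136.94, 136.94, 172.46, 180, 180, 180].

## Interface

Orientations are given as [roll, pitch, yaw] about the fixed x, y, z axes, in that order (R = Rz(yaw) Ry(pitch) Rx(roll)).
In Python, from bench import monitor, grab_frame, get_calibration, job gives the robot as it stands.
- The arm moves only by the tool send_rows, never from a script. Its argument "plan" is a list of rows, each an object with "translation": the shift along the tool's x, y, z in m, a list of three; "dr": the turn, a rotation vector about the tool's x, y, z in rad, a list of three; "claw": the closure, from 0 (fully open) to 1 (shut). A call has exactly 5 rows; each row shifts and turns the commanded pose from where the row before left it, along the tool's axes as they then stand; what a row does not reach is not made up. A row lasts 1/10 s, in which the tool goes at most 50 mm and 8.59 degrees, less where a joint would pass 70% of its speed; a pose out of reach is approached as far as the arm can. A call with a gripper value outside its range is refused whole. The fingers move at their own pace and stop on an object; "squeeze" is the grip in N (left out, the last holds). Time passes only in rows, so rows that do not move let the fingers close, or fill a call up. It gives the time, the measured TCP pose, the force and the opening at its end, in the units of the state.
- monitor.get_obs(): the state, without advancing time (a new reading comes with each control period).
- grab_frame(name): name is "scene" or "top" or "wrist"; returns the picture (480x640x3 uint8, blue, green, red); there is no depth.
- get_calibration(name): a dict with "mtx" (3x3 intrinsics, pixels), "world_from_camera" (4x4, takes a point from camera to world coordinates); the wrist camera has in their place "mount" (4x4, takes a point from camera to tool coordinates, whose origin is the TCP and whose axes are the tool frame's). Camera axes: x right, y down, z forward; pixel columns grow to the right and rows downward; lengths in m; the calibration is good to about 2 mm. The wrist camera is an equidistant fisheye: a pixel r from the principal point sees the ray r / f radians off the axis. A picture is of the moment at which its call begins: read the wrist's pose just before it. get_calibration takes no time and is no camera call.
- job.sign_off(): hands the job in, once; it reports no verdict.
The state is a dict: "t": time; "q": joint angles; "joint_vel": joint speeds; "joint_efforts": joint torques, N m; "eef_pos": TCP position; "ee_rot": TCP orientation; "ft_force": force on the tool from outside, world axes, zero at the start; "moment": the same for the moment, N m; "finger_gap": finger opening in m.
Only numpy, scipy, OpenCV 4.12 (cv2) and the standard library are available. Lean on these libraries where they do the work, as an engineer would, in place of code of your own. Each camera call takes 0.05 s, during which the arm holds its last target.

## Task

Turn the dial on the mode box to its three-dot mark. Then draw the hand scanner straight up out of its stand, tip it forward about 45 degrees and hold it raised with its window looking aslant down at the middle of the label on the carton, about 12 cm from it. Finish while still holding it there in the gripper, touching nothing else with it, and leave the other things on the bench where they are.

Things in the scene. Friction and masses are not known exactly. Their poses are not given: they have to be found in the camera images.
- dial (a joint): angle of the selector dial on the mode box, rad. It turns about the vertical, grows clockwise seen from above, and clicks into four detents at 0, 0.6, 1.2 and 1.8 (also its end stops at 0 and 1.8), marked by 1, 2, 3 and 4 black dots; the three-dot mark is 1.2. It starts on the one-dot or the two-dot mark; let go within about 0.25 rad of a mark, it snaps to it. Peak turning torque about 0.07 N m
- dial_grip (a point): point on the dial's axis at the height to grip, 79 mm above the bench. The dial is black: a disc of 54 mm diameter whose top is 56 mm above the bench, and on it an upright grip bar 50 mm long, 14 mm wide, its top 88 mm above the bench. The bar lies along this frame's x axis; the frame turns with the dial. A white line from the centre to the -x end of the bar is the pointer
- modebox: white painted box, 150 x 150 mm, 45 mm high, fixed to the bench; origin: centre of its underside. The dial's axis is 15 mm from its centre towards its own -x. The black dots lie on its top on the +x side of the dial: seen from the robot, the one-dot mark is leftmost (pointer 0.9 rad to the left of the box's +x), then two, three (0.3 rad to the right of +x) and four (0.9 rad to the right)
- scanner_head (a point): centre of the head of the grey hand scanner, the place to grip it. The head is a box 95 mm long (x), 46 mm wide (y), 46 mm high (z); pinch it across its width. The window is in the -x end; the scanner looks along -x. The handle, 34 mm (x) x 28 mm (y), hangs below (-z), its axis 12 mm from the head's centre towards +x, its foot 121 mm below the head's centre. Standing in its stand: z up, head centre 136 mm above the bench. Whole scanner about 0.22 kg (0.17 to 0.3)
- scanner_window (a point): centre of the scanner's window, at the middle of the head's front end, 48.5 mm from the head's centre along -x; same axes as the head: it looks along -x
- holder: the scanner's stand, fixed to the bench: black base plate 110 x 110 x 12 mm with an upright grey square socket, 48 x 42 mm outside, open at the top, its rim 66 mm above the bench and its floor 15 mm; the handle stands 51 mm deep in it with 3 mm play on every side, so lift it straight up by 60 mm or more. Origin: centre of its underside; the scanner in it looks along its -x, roughly towards the robot
- label (a point): middle of the white barcode label (70 mm along x, 100 mm along y) on the top of the carton, 90 mm above the bench; z up
- carton: closed brown carton 200 (x) x 150 (y) x 90 mm high, heavy, does not move; origin: centre of its underside. The label is 20 mm from the middle of its top towards +x
- tape_roll: roll of tape lying flat, 90 mm diameter, 48 mm high, behind the stand; origin at its underside; to be left alone
- cutter: grey carton cutter lying flat, 140 x 30 x 16 mm, behind the mode box; origin: centre of its underside; to be left alone
- marker: black marker pen, 120 mm long, 14 mm thick, on the carton's top on the robot's side of the label; origin: centre of its underside; to be left alone. Other things that are left alone (mug, bottle, boxes, machines, up to 170 mm high) stand along the back of the bench beyond x = 0.8 m and at its sides beyond y = 0.5 m either way
Not all that is in view belongs to the job. There is more than one size of the modebox; the job needs the smaller.

How it is judged (in metres and radians):
On the way, in this order (a step that is already met when the one before it is completed fails the run):
1. the dial is turned to the three-dot mark, the scanner still in its stand (value of joint dial between 1.05 and 1.35 rad and z of scanner_head in the frame of holder below 0.15 m), for 0.3 s.
2. the scanner is drawn up out of its stand in the gripper (z of scanner_head in the frame of holder above 0.18 m and contact force between the fingers and scanner above 1 N), for 0.1 s.
At the end, for the whole second after the job is handed in: Dial within 0.15 rad of the three-dot mark; scanner held still in the gripper, touching nothing else, head centre over 150 mm above the bench, tipped 30 to 60 degrees from upright, label middle 70 to 170 mm ahead of the window and within 35 mm of its line of sight (value of joint dial between 1.05 and 1.35 rad and height (world z) of scanner_head above 0.15 m and contact force between the fingers and scanner above 1 N and angle between scanner_head's own z axis and vertical between 0.52 and 1.05 rad and x of label in the frame of scanner_window between -0.17 and -0.07 m and y of label in the frame of scanner_window between -0.035 and 0.035 m and z of label in the frame of scanner_window between -0.035 and 0.035 m and linear speed of scanner below 0.03 m/s and contact force between scanner and holder below 0.1 N and contact force between scanner and carton below 0.1 N and contact force between scanner and modebox below 0.1 N and contact force between scanner and table below 0.1 N and contact force between scanner and tape_roll below 0.1 N and contact force between scanner and cutter below 0.1 N and contact force between scanner and marker below 0.1 N and contact force between scanner and mug below 0.1 N and contact force between scanner and small_carton below 0.1 N and contact force between scanner and bottle below 0.1 N and contact force between scanner and basket below 0.1 N); the arm keeps its last pose, push and grip.
It fails at once if a bystander is moved by more than 40 mm (distance of any of tape_roll, cutter, marker, mug, small_carton, bottle, basket from where it was at the start of the episode above 0.04 m).
It also fails if it takes over 45 s, if anything falls off the work surface, if the arm or the gripper's body presses on something with over 40 N, if the wrist force passes 120 N, or if a joint passes its speed limit or range.

## Working session

There is one attempt and no reset: what is moved stays moved. The work goes in short steps, Python scripts to look and compute and a tool call to move; the robot and the scene stay as the last step left them, time stands still between calls to the robot, and variables do not carry over. Pictures are saved under pics/ and viewed, and the job is handed in when it is done.

Besides the shell and the picture viewer there is one more tool, called after "Call:" as name(argument=value, ...), one argument or row to a line, values as JSON. send_rows: Moves the arm, as the interface text tells. Its arguments: {"type":"object","properties":{"plan":{"type":"array"},"squeeze":{"type":"number"}},"required":["plan"]}

```bash
mkdir -p pics; ls; python3 - <<'E'
from bench import monitor, grab_frame, get_calibration, job
import cv2, numpy as np
np.set_printoptions(precision=4,suppress=True)
print(monitor.get_obs())
for n in ["scene","top","wrist"]:
    print(n,get_calibration(n))
    cv2.imwrite(f"pics/{n}0.png",grab_frame(n))
E
```

```text
pics
{'t': 0.0, 'q': array([63.5414, 18.0047, -2.7544, 69.336 , -0.0009, 90.0022]), 'joint_vel': array([-0.0725,  0.0578, -0.0124,  0.0293, -0.0072, -0.0264]), 'joint_efforts': array([  0.0021, -53.9585,  33.9752,   0.0194,  -0.0001,  -0.    ]), 'eef_pos': array([0.2671, 0.5366, 0.2148]), 'ee_rot': array([-90.0951,  -0.0009, -26.4608]), 'ft_force': array([ 0.5666,  0.6641, -0.5344]), 'moment': array([0.0289, 0.0335, 0.0015]), 'finger_gap': 0.08512076027354827}
scene {'mtx': array([[594.9427,   0.    , 324.7174],
       [  0.    , 594.9427, 238.6473],
       [  0.    ,   0.    ,   1.    ]]), 'world_from_camera': array([[-0.3969,  0.6968, -0.5974,  1.4534],
       [ 0.9178,  0.3086, -0.2498,  0.4478],
       [ 0.0103, -0.6475, -0.762 ,  1.3513],
       [ 0.    ,  0.    ,  0.    ,  1.    ]])}
top {'mtx': array([[543.6607,   0.    , 322.307 ],
       [  0.    , 543.6607, 238.9635],
       [  0.    ,   0.    ,   1.    ]]), 'world_from_camera': array([[ 0.0081, -0.9888,  0.1489,  0.3067],
       [-0.9999, -0.006 ,  0.0146,  0.0426],
       [-0.0136, -0.149 , -0.9887,  1.2785],
       [ 0.    ,  0.    ,  0.    ,  1.    ]])}
wrist {'mtx': array([[371.6483,   0.    , 323.8851],
       [  0.    , 371.6483, 243.6712],
       [  0.    ,   0.    ,   1.    ]]), 'mount': array([[-0.0003,  0.949 ,  0.3154, -0.0823],
       [-0.0006, -0.3154,  0.949 , -0.1576],
       [ 1.    ,  0.0001,  0.0006,  0.0008],
       [ 0.    ,  0.    ,  0.    ,  1.    ]])}
```

View pics/top0.png

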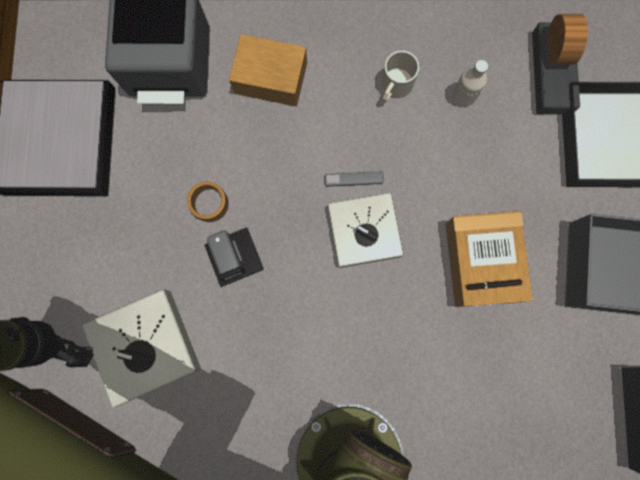

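View pics/scene0.png

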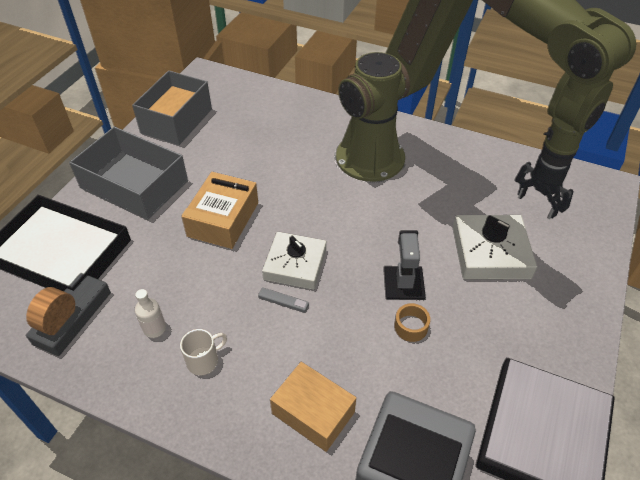

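View pics/wrist0.png

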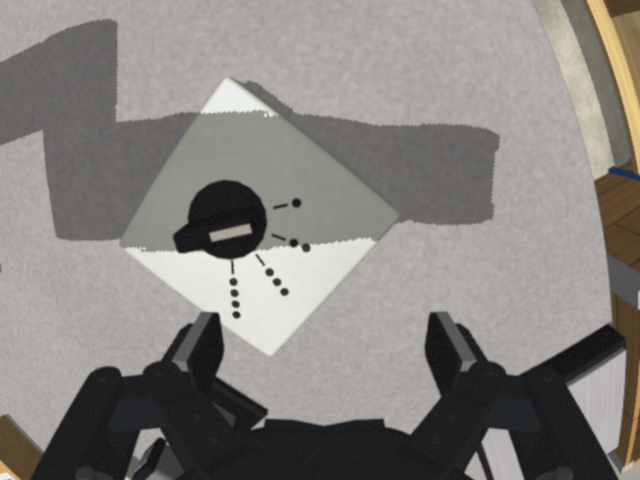

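The small mode box is at top pixel (366,230), the stand and scanner at (232,257), and the carton at (490,255). Next I'll zoom in.

```bash
python3 - <<'E'
import cv2
t=cv2.imread("pics/top0.png");s=cv2.imread("pics/scene0.png")
def c(im,x,y,w,h,n,k): cv2.imwrite(f"pics/{n}.png",cv2.resize(im[y:y+h,x:x+w],None,fx=k,fy=k,interpolation=cv2.INTER_CUBIC))
c(t,320,185,100,90,"ct_box",6)
c(t,195,215,80,75,"ct_scan",8)
c(t,440,200,100,115,"ct_cart",5)
c(s,370,220,80,100,"cs_scan",6)
c(s,255,220,85,85,"cs_box",7)
E
```

```text
(no output)
```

View pics/ct_box.png

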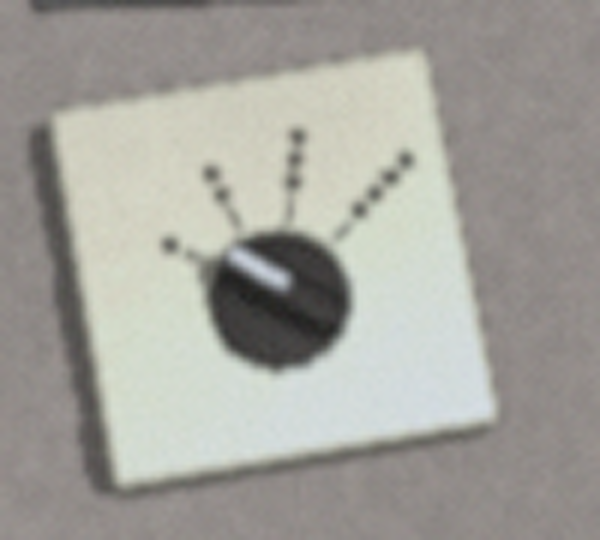

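View pics/ct_scan.png

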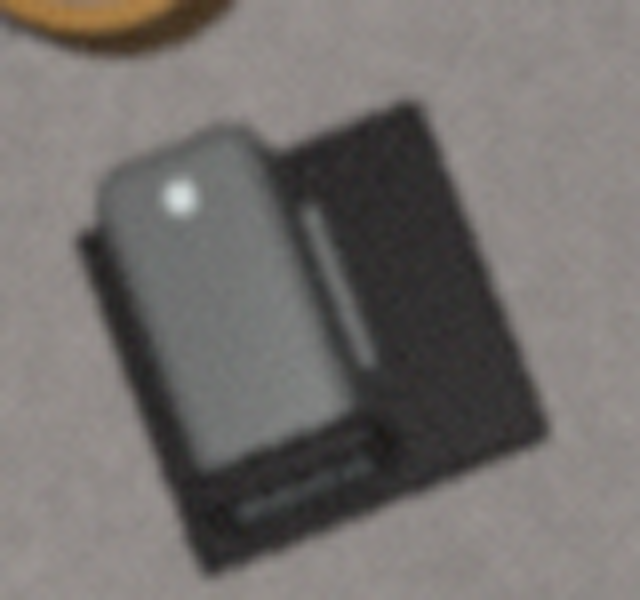

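View pics/ct_cart.png

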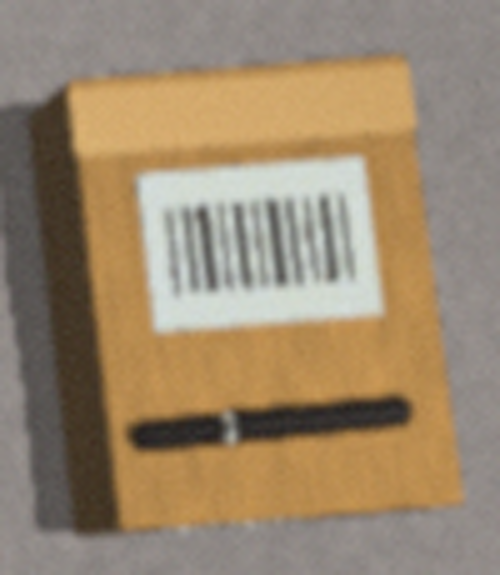

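View pics/cs_scan.png

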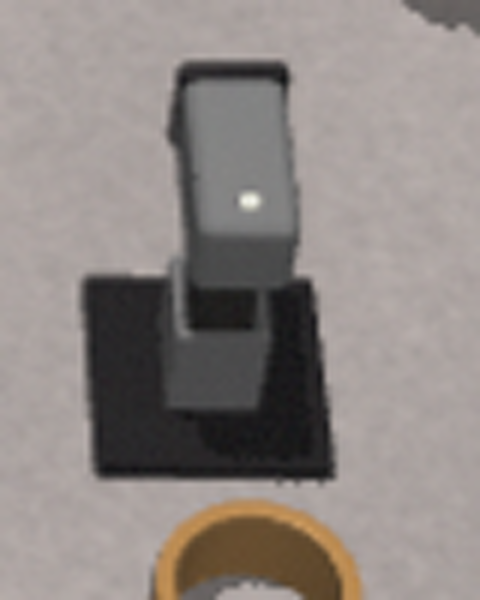

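View pics/cs_box.png

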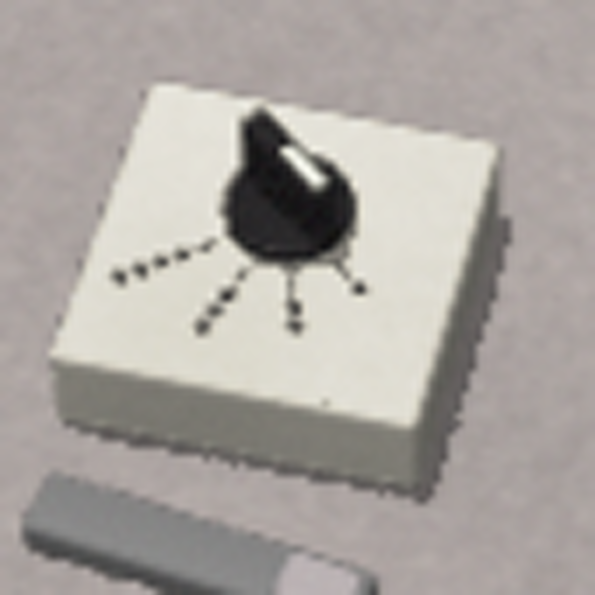

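```bash
cat > h.py <<'E'
import numpy as np, cv2
from bench import monitor, grab_frame, get_calibration, job
from scipy.spatial.transform import Rotation as R
np.set_printoptions(precision=4,suppress=True)
def ray(name,px):
    c=get_calibration(name); p=np.atleast_2d(px).astype(float)
    K=c["mtx"]; d=np.c_[(p-K[:2,2])/[K[0,0],K[1,1]],np.ones(len(p))]
    T=c["world_from_camera"]; return T[:3,3], d@T[:3,:3].T
def plane(name,px,z):
    o,d=ray(name,px); return o+d*((z-o[2])/d[:,2])[:,None]
def crop(px,k,ox,oy):
    return (np.array(px)+.5)/k-.5+[ox,oy]
def toolpose(o=None):
    o=o or monitor.get_obs(); T=np.eye(4); T[:3,:3]=R.from_euler('xyz',o['ee_rot'],degrees=True).as_matrix(); T[:3,3]=o['eef_pos']; return T
def wplane(T,px,z):
    c=get_calibration("wrist"); K=c["mtx"]; p=np.atleast_2d(px).astype(float)-K[:2,2]
    r=np.linalg.norm(p,axis=1); th=r/K[0,0]
    d=np.c_[p/r[:,None]*np.sin(th)[:,None],np.cos(th)]
    W=T@c["mount"]; o=W[:3,3]; d=d@W[:3,:3].T
    return o+d*((z-o[2])/d[:,2])[:,None]
def wproj(T,P):
    c=get_calibration("wrist"); K=c["mtx"]; W=np.linalg.inv(T@c["mount"])
    q=np.atleast_2d(P)@W[:3,:3].T+W[:3,3]; rr=np.linalg.norm(q[:,:2],axis=1); th=np.arctan2(rr,q[:,2])
    return q[:,:2]/rr[:,None]*th[:,None]*K[0,0]+K[:2,2]
E
python3 - <<'E'
from h import *
def quad(n,P):
    print(n,"\n",P[:,:2]);print(" centre",P.mean(0)," sides",np.linalg.norm(np.roll(P,-1,0)-P,axis=1),"ang",[np.degrees(np.arctan2(*(d[1::-1]))) for d in np.roll(P,-1,0)-P])
quad("box top",plane("top",crop([(55,115),(425,52),(496,415),(115,487)],6,320,185),.045))
quad("box scene",plane("scene",crop([(155,85),(498,150),(413,427),(52,358)],7,255,220),.045))
print("disc top",plane("top",crop([(279,300)],6,320,185),.056))
print("pointer",plane("top",crop([(230,252),(288,285)],6,320,185),.088))
print("bar scene ptr",plane("scene",crop([(322,186),(284,150)],7,255,220),.088))
print("dots",plane("top",crop([(168,244),(210,173),(298,135),(406,158)],6,320,185),.045))
quad("base",plane("top",crop([(210,575),(548,437),(415,103),(80,240)],8,195,215),.012))
quad("base scene",plane("scene",crop([(82,278),(315,280),(333,477),(98,475)],6,370,220),.012))
quad("head",plane("top",crop([(203,470),(355,405),(260,140),(100,195)],8,195,215),.159))
quad("label",plane("top",crop([(137,173),(367,156),(384,314),(154,332)],5,440,200),.09))
print("marker",plane("top",crop([(135,437),(408,410)],5,440,200),.1))
E
```

```text
box top 
 [[ 0.5751  0.0466]
 [ 0.6007 -0.0963]
 [ 0.4595 -0.1217]
 [ 0.431   0.023 ]]
 centre [ 0.5166 -0.0371  0.045 ]  sides [0.1452 0.1435 0.1475 0.146 ] ang [np.float64(-79.839000811277), np.float64(-169.78234870705316), np.float64(101.12340619919904), np.float64(9.334571217010875)]
box scene 
 [[ 0.4614 -0.1185]
 [ 0.4361  0.0258]
 [ 0.5787  0.0513]
 [ 0.6053 -0.0922]]
 centre [ 0.5204 -0.0334  0.045 ]  sides [0.1464 0.1448 0.1459 0.1463] ang [np.float64(99.93240176793385), np.float64(10.14639785465932), np.float64(-79.48272317890176), np.float64(-169.6605399126766)]
disc top [[ 0.5015 -0.0388  0.056 ]]
pointer [[ 0.5143 -0.0186  0.088 ]
 [ 0.502  -0.04    0.088 ]]
bar scene ptr [[ 0.5147 -0.0164  0.088 ]
 [ 0.504  -0.0379  0.088 ]]
dots [[ 0.5248  0.003   0.045 ]
 [ 0.5526 -0.0132  0.045 ]
 [ 0.5677 -0.0471  0.045 ]
 [ 0.5589 -0.0885  0.045 ]]
base 
 [[0.3841 0.2971]
 [0.4251 0.1995]
 [0.524  0.2413]
 [0.4824 0.3391]]
 centre [0.4539 0.2693 0.012 ]  sides [0.1059 0.1074 0.1063 0.1069] ang [np.float64(-67.22977769706422), np.float64(22.93943841010068), np.float64(113.0174231801
[... 246 characters left out ...]
433150103), np.float64(-66.79683571855661), np.float64(-156.5811901112214)]
head 
 [[0.4022 0.2704]
 [0.4193 0.2315]
 [0.4887 0.2586]
 [0.4739 0.3   ]]
 centre [0.446  0.2651 0.159 ]  sides [0.0425 0.0745 0.0439 0.0776] ang [np.float64(-66.2079948015205), np.float64(21.2973277815157), np.float64(109.67100375797156), np.float64(-157.59593533850506)]
label 
 [[ 0.4983 -0.2589]
 [ 0.5065 -0.3602]
 [ 0.4365 -0.3645]
 [ 0.4279 -0.2641]]
 centre [ 0.4673 -0.3119  0.09  ]  sides [0.1017 0.0701 0.1008 0.0706] ang [np.float64(-85.37742884046125), np.float64(-176.46709605422274), np.float64(94.87930737983442), np.float64(4.221224734255804)]
marker [[ 0.3814 -0.2519  0.1   ]
 [ 0.3938 -0.3695  0.1   ]]
```

Call:
send_rows(
  plan=[
    {"translation": [0.03,-0.004,-0.026],"dr": [0,0,0],"claw": 0},
    {"translation": [0.03,-0.004,-0.026],"dr": [0,0,0],"claw": 0},
    {"translation": [0.03,-0.004,-0.026],"dr": [0,0,0],"claw": 0},
    {"translation": [0.03,-0.004,-0.026],"dr": [0,0,0],"claw": 0},
    {"translation": [0.03,-0.004,-0.026],"dr": [0,0,0],"claw": 0},
  ],
  squeeze=40,
)

```text
t: 0.65
eef_pos: [0.3439, 0.3523, 0.2356]
ee_rot: [-90.0, 0.0, -26.4]
ft_force: [0.6, 0.1, -0.2]
finger_gap: 0.0853
```

```bash
cat >> h.py <<'E'
def to(pos,yaw,n,o=None):
    "rows to pose tool-down with yaw; straight line, even turn (shift first, then turn)"
    o=o or monitor.get_obs(); y0=o['ee_rot'][2]; p0=np.array(o['eef_pos']); d=(np.array(pos)-p0)/n
    dy=((yaw-y0+180)%360-180)/n
    print("from",p0,y0,"row dist",np.linalg.norm(d),"dyaw",dy, "dr_y",-np.radians(dy))
    for i in range(n):
        Rm=R.from_euler('xyz',[-90,0,y0+dy*i],degrees=True)
        print(i,Rm.inv().apply(d).round(4))
E
python3 -c "
from h import *
o=monitor.get_obs();print(o['t'],o['q'],o['eef_pos'],o['ee_rot'])
to([.504,-.038,.2],61.7,10)
to([.504,-.038,.2],-118.3,10)"
```

```text
0.65 [ 45.7026   5.9279 -15.0872  69.0058  -0.0064  72.1373] [0.3439 0.3523 0.2356] [-90.0219   0.0003 -26.4347]
from [0.3439 0.3523 0.2356] -26.434654554984288 row dist 0.04234155815744522 dyaw 8.81346545549843 dr_y -0.1538239907092294
0 [ 0.0317  0.0036 -0.0278]
1 [ 0.0271  0.0036 -0.0324]
2 [ 0.0218  0.0036 -0.0361]
3 [ 0.016   0.0036 -0.039 ]
4 [ 0.0098  0.0036 -0.041 ]
5 [ 0.0034  0.0036 -0.0421]
6 [-0.003   0.0036 -0.0421]
7 [-0.0095  0.0036 -0.0411]
8 [-0.0156  0.0036 -0.0392]
9 [-0.0215  0.0036 -0.0363]
from [0.3439 0.3523 0.2356] -26.434654554984288 row dist 0.04234155815744522 dyaw -9.186534544501571 dr_y 0.16033527464974995
0 [ 0.0317  0.0036 -0.0278]
1 [ 0.0358  0.0036 -0.0224]
2 [ 0.0389  0.0036 -0.0164]
3 [ 0.041   0.0036 -0.01  ]
4 [ 0.0421  0.0036 -0.0033]
5 [0.0421 0.0036 0.0034]
6 [0.041  0.0036 0.0101]
7 [0.0388 0.0036 0.0165]
8 [0.0357 0.0036 0.0225]
9 [0.0316 0.0036 0.0279]
```

```bash
python3 -c "
from h import *
to([.504,-.038,.22],61.7,15)"
```

```text
from [0.3439 0.3523 0.2356] -26.434654554984288 row dist 0.028146929252557785 dyaw 5.875643636998954 dr_y -0.10254932713948627
0 [ 0.0211  0.001  -0.0185]
1 [ 0.0191  0.001  -0.0206]
2 [ 0.0169  0.001  -0.0225]
3 [ 0.0145  0.001  -0.0241]
4 [ 0.012   0.001  -0.0254]
5 [ 0.0093  0.001  -0.0265]
6 [ 0.0066  0.001  -0.0274]
7 [ 0.0037  0.001  -0.0279]
8 [ 0.0009  0.001  -0.0281]
9 [-0.002   0.001  -0.0281]
10 [-0.0049  0.001  -0.0277]
11 [-0.0077  0.001  -0.0271]
12 [-0.0104  0.001  -0.0261]
13 [-0.013   0.001  -0.0249]
14 [-0.0155  0.001  -0.0235]
```

Call:
send_rows(
  plan=[
    {"translation": [0.021,0.001,-0.0185],"dr": [0,-0.1025,0],"claw": 0},
    {"translation": [0.019,0.001,-0.0205],"dr": [0,-0.1025,0],"claw": 0},
    {"translation": [0.017,0.001,-0.0225],"dr": [0,-0.1025,0],"claw": 0},
    {"translation": [0.0145,0.001,-0.024],"dr": [0,-0.1025,0],"claw": 0},
    {"translation": [0.012,0.001,-0.0255],"dr": [0,-0.1025,0],"claw": 0},
  ],
)

```text
t: 1.15
eef_pos: [0.397, 0.2229, 0.2305]
ee_rot: [-90.0, 0.0, 3.2]
ft_force: [0.1, 0.9, 0.9]
finger_gap: 0.0857
```

Call:
send_rows(
  plan=[
    {"translation": [0.0095,0.001,-0.0265],"dr": [0,-0.1025,0],"claw": 0},
    {"translation": [0.0065,0.001,-0.0275],"dr": [0,-0.1025,0],"claw": 0},
    {"translation": [0.0035,0.001,-0.028],"dr": [0,-0.1025,0],"claw": 0},
    {"translation": [0.001,0.001,-0.028],"dr": [0,-0.1025,0],"claw": 0},
    {"translation": [-0.002,0.001,-0.028],"dr": [0,-0.1025,0],"claw": 0},
  ],
)

```text
t: 1.65
eef_pos: [0.4503, 0.0926, 0.2255]
ee_rot: [-90.0, 0.0, 32.5]
ft_force: [-0.0, 0.4, 0.6]
finger_gap: 0.0855
```

Call:
send_rows(
  plan=[
    {"translation": [-0.005,0.001,-0.0275],"dr": [0,-0.1025,0],"claw": 0},
    {"translation": [-0.0075,0.001,-0.027],"dr": [0,-0.1025,0],"claw": 0},
    {"translation": [-0.0105,0.001,-0.026],"dr": [0,-0.1025,0],"claw": 0},
    {"translation": [-0.013,0.001,-0.025],"dr": [0,-0.1025,0],"claw": 0},
    {"translation": [-0.0155,0.001,-0.0235],"dr": [0,-0.1025,0],"claw": 0},
  ],
)

```text
t: 2.15
eef_pos: [0.5035, -0.0372, 0.2204]
ee_rot: [-90.0, 0.0, 61.9]
ft_force: [0.5, 0.1, 0.2]
finger_gap: 0.0851
```

```bash
python3 - <<'E'
from h import *
o=monitor.get_obs();print(o['t'],o['q'],o['eef_pos'],o['ee_rot'],o['joint_vel'])
im=grab_frame("wrist");cv2.imwrite("pics/w1.png",im)
T=toolpose(o)
print(wproj(T,[[.5037,-.0379,.056],[.5037,-.0379,.088],[.5037+.025*.474,-.0379+.025*.88,.088]]))
E
```

```text
2.15 [ -4.2271   7.6337 -15.1298  67.2599   0.006  -66.0956] [ 0.5035 -0.0372  0.2204] [-89.9761   0.004   61.8685] [-29.1771  13.2731  13.7868   0.5289   0.0938 -87.1523]
[[321.7231 214.4231]
 [321.5531 223.9524]
 [321.5084 253.0017]]
```

View pics/w1.png

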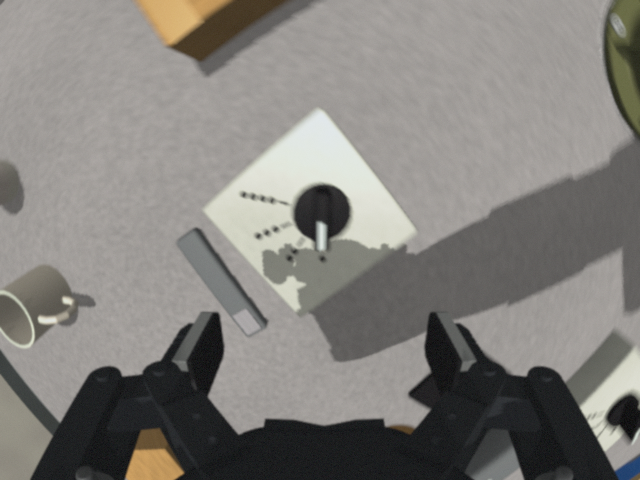

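Call:
send_rows(
  plan=[
    {"translation": [0,0.02,0],"dr": [0,0,0],"claw": 0},
    {"translation": [0,0.035,0],"dr": [0,0,0],"claw": 0},
    {"translation": [0,0.035,0],"dr": [0,0,0],"claw": 0},
    {"translation": [0,0.035,0],"dr": [0,0,0],"claw": 0},
    {"translation": [0,0.015,0],"dr": [0,0,0],"claw": 0},
  ],
)

```text
t: 2.7
eef_pos: [0.5007, -0.0358, 0.0774]
ee_rot: [-89.7, 0.1, 61.6]
ft_force: [0.1, -0.4, -0.2]
finger_gap: 0.085
```

```bash
python3 - <<'E'
from h import *
im=grab_frame("wrist");cv2.imwrite("pics/w2.png",im)
o=monitor.get_obs();print(o['t'],o['eef_pos'],o['ee_rot'],o['ft_force'])
T=toolpose(o)
print(wproj(T,[[.5037,-.0379,.056],[.5037,-.0379,.088],[.5037+.025*.474,-.0379+.025*.88,.088]]))
E
```

```text
2.75 [ 0.4999 -0.0357  0.0762] [-89.6489   0.1566  61.6059] [-1.8591 -1.3175 -1.2752]
[[312.9871 281.8736]
 [311.5665 311.1708]
 [312.4282 356.5648]]
```

View pics/w2.png

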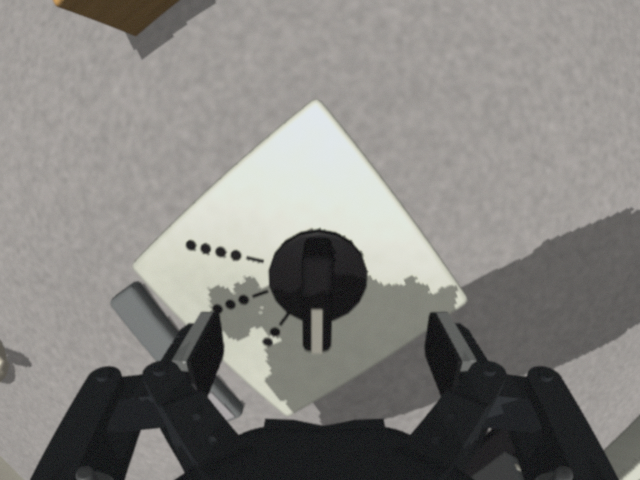

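Call:
send_rows(
  plan=[
    {"translation": [0,0,0],"dr": [0,0,0],"claw": 0},
    {"translation": [0,0,0],"dr": [0,0,0],"claw": 0},
    {"translation": [0,0,0],"dr": [0,0,0],"claw": 0},
    {"translation": [0,0,0],"dr": [0,0,0],"claw": 0},
    {"translation": [0,0,0],"dr": [0,0,0],"claw": 0},
  ],
)

```text
t: 3.25
eef_pos: [0.504, -0.0361, 0.0815]
ee_rot: [-90.1, -0.0, 61.6]
ft_force: [-0.3, -0.2, -0.3]
finger_gap: 0.0854
```

```bash
python3 - <<'E'
from h import *
o=monitor.get_obs();print(o['t'],o['eef_pos'],o['ee_rot'],o['ft_force'],o['q'])
im=grab_frame("wrist");cv2.imwrite("pics/w3.png",cv2.resize(im[180:400,170:480],None,fx=2.5,fy=2.5))
T=toolpose(o)
print(wproj(T,[[.5037,-.0379,.056],[.5037,-.0379,.088],[.5037+.025*.474,-.0379+.025*.88,.088],[.5037-.025*.474,-.0379-.025*.88,.088]]))
E
```

```text
3.25 [ 0.504  -0.0361  0.0815] [-90.0761  -0.0338  61.6288] [-0.3424 -0.1875 -0.2803] [ -4.0975  13.412  -27.2927  49.212   -0.0005 -65.7263]
[[320.6132 274.9787]
 [320.0152 302.6284]
 [320.295  347.6275]
 [319.7456 251.153 ]]
```

View pics/w3.png

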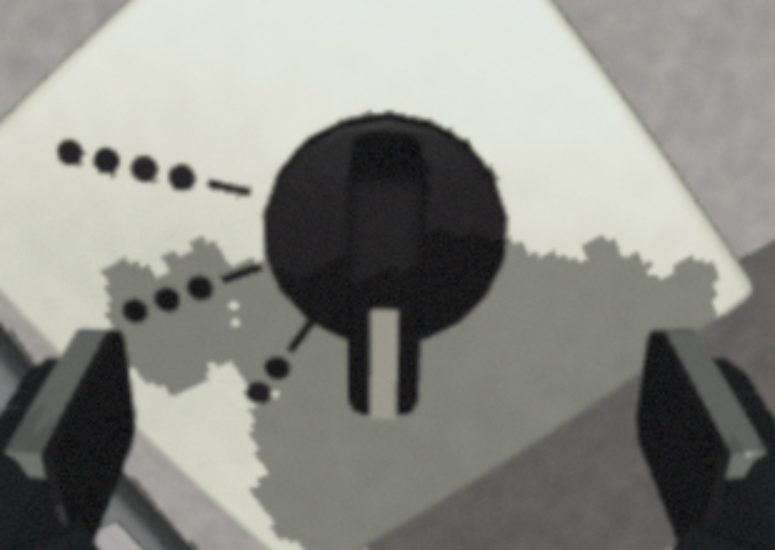

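Call:
send_rows(
  plan=[
    {"translation": [-0.001,0.006,0.0005],"dr": [0,0,0],"claw": 0},
    {"translation": [-0.0005,0.005,0],"dr": [0,0,0],"claw": 0},
    {"translation": [0,0,0],"dr": [0,0,0],"claw": 0},
    {"translation": [0,0,0],"dr": [0,0,0],"claw": 0},
    {"translation": [0,0,0],"dr": [0,0,0],"claw": 0},
  ],
)

```text
t: 3.8
eef_pos: [0.5022, -0.0371, 0.0697]
ee_rot: [-90.0, 0.0, 61.6]
ft_force: [1.1, 0.3, 0.0]
finger_gap: 0.0857
```

Call:
send_rows(
  plan=[
    {"translation": [0,0,0],"dr": [0,0,0],"claw": 1},
    {"translation": [0,0,0],"dr": [0,0,0],"claw": 1},
    {"translation": [0,0,0],"dr": [0,0,0],"claw": 1},
    {"translation": [0,0,0],"dr": [0,0,0],"claw": 1},
    {"translation": [0,0,0],"dr": [0,0,0],"claw": 1},
  ],
  squeeze=40,
)

```text
t: 4.3
eef_pos: [0.5031, -0.0375, 0.07]
ee_rot: [-90.1, 0.0, 61.6]
ft_force: [8.0, -5.0, 0.6]
finger_gap: 0.0124
```

Call:
send_rows(
  plan=[
    {"translation": [0,0,0],"dr": [0,0,0],"claw": 1},
    {"translation": [0,0,0],"dr": [0,0,0],"claw": 1},
    {"translation": [0,0,0],"dr": [0,0,0],"claw": 1},
    {"translation": [0,0,0],"dr": [0,0,0],"claw": 1},
    {"translation": [0,0,0],"dr": [0,0,0],"claw": 1},
  ],
)

```text
t: 4.8
eef_pos: [0.5032, -0.0376, 0.0701]
ee_rot: [-90.1, -0.0, 61.6]
ft_force: [4.6, -3.3, -0.7]
finger_gap: 0.0119
```

Call:
send_rows(
  plan=[
    {"translation": [0,0,0],"dr": [0,0.1,0],"claw": 1},
    {"translation": [0,0,0],"dr": [0,0.1,0],"claw": 1},
    {"translation": [0,0,0],"dr": [0,0.1,0],"claw": 1},
    {"translation": [0,0,0],"dr": [0,0.1,0],"claw": 1},
    {"translation": [0,0,0],"dr": [0,0.1,0],"claw": 1},
  ],
)

```text
t: 5.3
eef_pos: [0.5033, -0.0376, 0.0701]
ee_rot: [-90.1, -0.1, 32.7]
ft_force: [4.1, -2.2, -0.6]
finger_gap: 0.0117
```

Call:
send_rows(
  plan=[
    {"translation": [0,0,0],"dr": [0,0.1,0],"claw": 1},
    {"translation": [0,0,0],"dr": [0,0.1,0],"claw": 1},
    {"translation": [0,0,0],"dr": [0,0.1,0],"claw": 1},
    {"translation": [0,0,0],"dr": [0,0.1,0],"claw": 1},
    {"translation": [0,0,0],"dr": [0,0.1,0],"claw": 1},
  ],
)

```text
t: 5.8
eef_pos: [0.5034, -0.0377, 0.0701]
ee_rot: [-90.1, -0.1, 4.1]
ft_force: [4.2, -3.3, -0.8]
finger_gap: 0.0119
```

Call:
send_rows(
  plan=[
    {"translation": [0,0,0],"dr": [0,0.1,0],"claw": 1},
    {"translation": [0,0,0],"dr": [0,0.1,0],"claw": 1},
    {"translation": [0,0,0],"dr": [0,0,0],"claw": 1},
    {"translation": [0,0,0],"dr": [0,0,0],"claw": 1},
    {"translation": [0,0,0],"dr": [0,0,0],"claw": 1},
  ],
)

```text
t: 6.3
eef_pos: [0.5033, -0.0377, 0.0701]
ee_rot: [-90.1, -0.1, -7.1]
ft_force: [4.0, -3.5, -0.6]
finger_gap: 0.0116
```

```bash
python3 - <<'E'
from h import *
o=monitor.get_obs();print(o['t'],o['eef_pos'],o['ee_rot'],o['ft_force'],o['moment'],o['q'])
im=grab_frame("wrist");cv2.imwrite("pics/w4.png",im)
im=grab_frame("top");cv2.imwrite("pics/t4.png",cv2.resize(im[180:280,320:420],None,fx=6,fy=6,interpolation=cv2.INTER_CUBIC))
E
```

```text
6.3 [ 0.5033 -0.0377  0.0701] [-90.0547  -0.1149  -7.1414] [ 4.0098 -3.5177 -0.5851] [-0.8048 -1.0513  0.0127] [ -4.2452  14.0256 -28.1993  47.6631  -0.0605   2.8962]
```

View pics/w4.png

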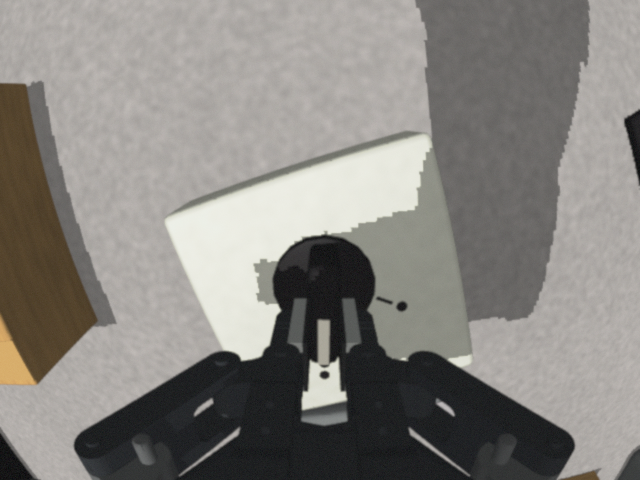

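Call:
send_rows(
  plan=[
    {"translation": [0,0,0],"dr": [0,0,0],"claw": 0},
    {"translation": [0,0,0],"dr": [0,0,0],"claw": 0},
    {"translation": [0,0,0],"dr": [0,0,0],"claw": 0},
    {"translation": [0,0,0],"dr": [0,0,0],"claw": 0},
    {"translation": [0,0,0],"dr": [0,0,0],"claw": 0},
  ],
)

```text
t: 6.9
eef_pos: [0.5019, -0.037, 0.0696]
ee_rot: [-90.0, 0.0, -7.1]
ft_force: [-0.0, -0.1, 0.4]
finger_gap: 0.0826
```

Call:
send_rows(
  plan=[
    {"translation": [0,-0.02,0],"dr": [0,0,0],"claw": 0},
    {"translation": [0,-0.03,0],"dr": [0,0,0],"claw": 0},
    {"translation": [0,-0.03,0],"dr": [0,0,0],"claw": 0},
    {"translation": [0,-0.03,0],"dr": [0,0,0],"claw": 0},
    {"translation": [0,-0.03,0],"dr": [0,0,0],"claw": 0},
  ],
)

```text
t: 7.4
eef_pos: [0.5019, -0.037, 0.2109]
ee_rot: [-90.0, 0.0, -7.1]
ft_force: [0.3, -0.2, -0.4]
finger_gap: 0.085
```

```bash
python3 - <<'E'
from h import *
o=monitor.get_obs();print(o['t'],o['eef_pos'],o['ee_rot'],o['ft_force'],o['q'])
im=grab_frame("wrist");cv2.imwrite("pics/w5.png",im)
E
```

```text
7.4 [ 0.5019 -0.037   0.2109] [-89.9929   0.014   -7.1183] [ 0.291  -0.186  -0.3967] [ -4.2256   7.7033 -16.3074  66.003    0.0078   2.8927]
```

View pics/w5.png

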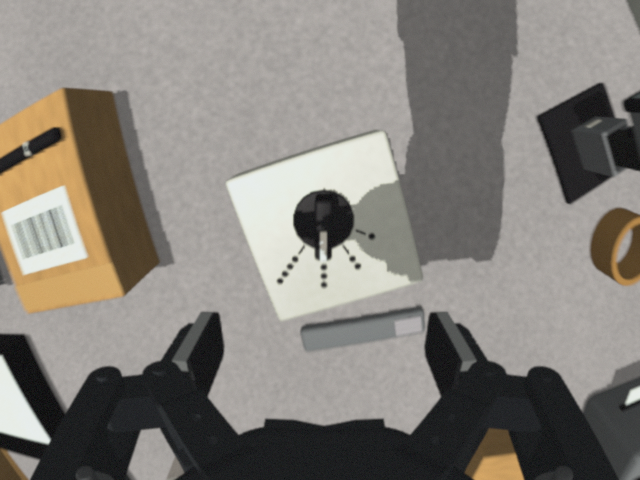

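```bash
python3 -c "
from h import *
to([.4455,.266,.26],22.3,10)"
```

```text
from [ 0.5046 -0.0372  0.216 ] -7.120388768262077 row dist 0.031205806706167398 dyaw 2.9420388768262087 dr_y -0.05134826512229324
0 [-0.0096 -0.0044  0.0294]
1 [-0.0081 -0.0044  0.0298]
2 [-0.0066 -0.0044  0.0302]
3 [-0.005  -0.0044  0.0305]
4 [-0.0034 -0.0044  0.0307]
5 [-0.0019 -0.0044  0.0308]
6 [-0.0003 -0.0044  0.0309]
7 [ 0.0013 -0.0044  0.0309]
8 [ 0.0029 -0.0044  0.0308]
9 [ 0.0045 -0.0044  0.0306]
```

Call:
send_rows(
  plan=[
    {"translation": [-0.0095,-0.0045,0.0295],"dr": [0,-0.0513,0],"claw": 0},
    {"translation": [-0.008,-0.0045,0.03],"dr": [0,-0.0513,0],"claw": 0},
    {"translation": [-0.0065,-0.0045,0.03],"dr": [0,-0.0513,0],"claw": 0},
    {"translation": [-0.005,-0.0045,0.0305],"dr": [0,-0.0513,0],"claw": 0},
    {"translation": [-0.0035,-0.0045,0.0305],"dr": [0,-0.0513,0],"claw": 0},
  ],
)

```text
t: 7.95
eef_pos: [0.4725, 0.1156, 0.2322]
ee_rot: [-90.0, 0.0, 7.7]
ft_force: [1.0, -0.4, -0.7]
finger_gap: 0.0853
```

Call:
send_rows(
  plan=[
    {"translation": [-0.002,-0.0045,0.031],"dr": [0,-0.0513,0],"claw": 0},
    {"translation": [-0.0005,-0.0045,0.031],"dr": [0,-0.0513,0],"claw": 0},
    {"translation": [0.0015,-0.0045,0.031],"dr": [0,-0.0513,0],"claw": 0},
    {"translation": [0.003,-0.0045,0.031],"dr": [0,-0.0513,0],"claw": 0},
    {"translation": [0.0045,-0.0045,0.0305],"dr": [0,-0.0513,0],"claw": 0},
  ],
)

```text
t: 8.45
eef_pos: [0.4427, 0.2679, 0.2547]
ee_rot: [-90.0, 0.0, 22.4]
ft_force: [0.5, -0.6, -0.8]
finger_gap: 0.0854
```

Call:
send_rows(
  plan=[
    {"translation": [0,0,0],"dr": [0,0,0],"claw": 0},
    {"translation": [0,0,0],"dr": [0,0,0],"claw": 0},
    {"translation": [0,0,0],"dr": [0,0,0],"claw": 0},
    {"translation": [0,0,0],"dr": [0,0,0],"claw": 0},
    {"translation": [0,0,0],"dr": [0,0,0],"claw": 0},
  ],
)

```text
t: 8.95
eef_pos: [0.4435, 0.2657, 0.2546]
ee_rot: [-90.0, 0.0, 22.2]
ft_force: [-0.4, 0.5, -0.7]
finger_gap: 0.0853
```

```bash
python3 - <<'E'
from h import *
o=monitor.get_obs();print(o['t'],o['eef_pos'],o['ee_rot'],o['ft_force'],o['q'])
im=grab_frame("wrist");cv2.imwrite("pics/w6.png",cv2.resize(im[150:390,200:450],None,fx=2.5,fy=2.5,interpolation=cv2.INTER_CUBIC))
T=toolpose(o)
c,s=np.cos(np.radians(22.3)),np.sin(np.radians(22.3))
P=np.array([[ (.4455+c*a-s*b),(.266+s*a+c*b),.159] for a,b in [(-.0475,-.023),(-.0475,.023),(.0475,.023),(.0475,-.023)]])
print((wproj(T,P)-[200,150]+.5)*2.5-.5)
E
```

```text
8.95 [0.4435 0.2657 0.2546] [-90.0068   0.0085  22.1832] [-0.4214  0.4595 -0.6653] [30.9352  8.2337 -9.9712 71.8045 -0.0054  8.752 ]
[[218.9507  67.5998]
 [386.4805  67.1293]
 [379.1376 378.9207]
 [228.945  379.1022]]
```

View pics/w6.png

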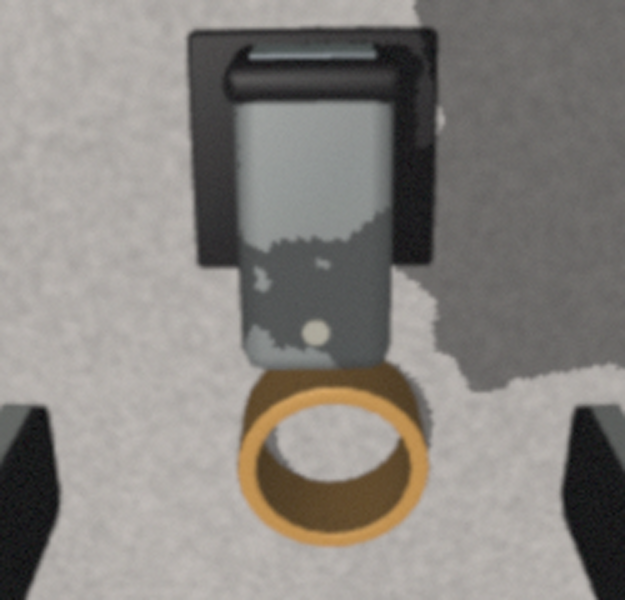

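Call:
send_rows(
  plan=[
    {"translation": [0.002,0.02,0.0015],"dr": [0,0,0],"claw": 0},
    {"translation": [0,0.035,0],"dr": [0,0,0],"claw": 0},
    {"translation": [0,0.035,0],"dr": [0,0,0],"claw": 0},
    {"translation": [0,0.03,0],"dr": [0,0,0],"claw": 0},
    {"translation": [0,0.0125,0],"dr": [0,0,0],"claw": 0},
  ],
)

```text
t: 9.5
eef_pos: [0.4429, 0.2673, 0.1194]
ee_rot: [-90.0, 0.2, 22.2]
ft_force: [0.7, -0.6, 0.2]
finger_gap: 0.0855
```

Call:
send_rows(
  plan=[
    {"translation": [0,0,0],"dr": [0,0,0],"claw": 0},
    {"translation": [0,0,0],"dr": [0,0,0],"claw": 0},
    {"translation": [0,0,0],"dr": [0,0,0],"claw": 0},
    {"translation": [0,0,0],"dr": [0,0,0],"claw": 0},
    {"translation": [0,0,0],"dr": [0,0,0],"claw": 0},
  ],
)

```text
t: 10.0
eef_pos: [0.4452, 0.2692, 0.1232]
ee_rot: [-90.0, -0.1, 22.3]
ft_force: [-0.3, 0.1, 0.5]
finger_gap: 0.0851
```

```bash
python3 - <<'E'
from h import *
o=monitor.get_obs();print(o['t'],o['eef_pos'],o['ee_rot'],o['ft_force'],o['q'])
im=grab_frame("wrist");cv2.imwrite("pics/w7.png",im)
E
```

```text
10.0 [0.4452 0.2692 0.1232] [-89.9833  -0.101   22.2699] [-0.346   0.0969  0.5468] [ 31.1556  12.668  -22.1988  55.0308   0.0009   8.8857]
```

View pics/w7.png

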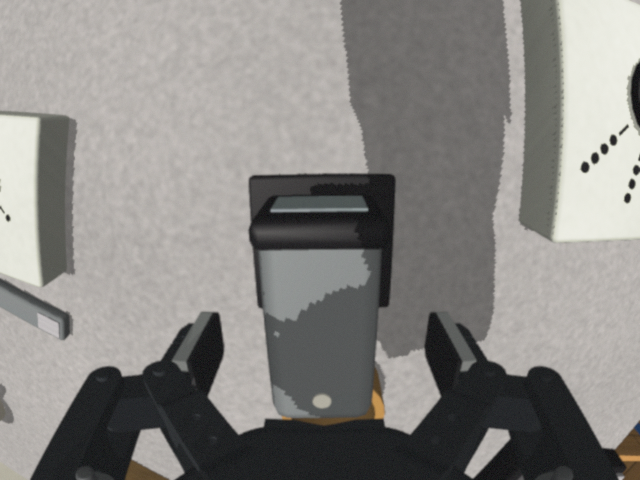

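Call:
send_rows(
  plan=[
    {"translation": [0,0,0],"dr": [0,0,0],"claw": 1},
    {"translation": [0,0,0],"dr": [0,0,0],"claw": 1},
    {"translation": [0,0,0],"dr": [0,0,0],"claw": 1},
    {"translation": [0,0,0],"dr": [0,0,0],"claw": 1},
    {"translation": [0,0,0],"dr": [0,0,0],"claw": 1},
  ],
  squeeze=70,
)

```text
t: 10.55
eef_pos: [0.445, 0.2689, 0.1226]
ee_rot: [-90.0, -0.1, 22.3]
ft_force: [-0.1, 0.1, 3.4]
finger_gap: 0.0448
```

Call:
send_rows(
  plan=[
    {"translation": [0,0,0],"dr": [0,0,0],"claw": 1},
    {"translation": [0,0,0],"dr": [0,0,0],"claw": 1},
    {"translation": [0,0,0],"dr": [0,0,0],"claw": 1},
    {"translation": [0,-0.003,0],"dr": [0,0,0],"claw": 1},
    {"translation": [0,-0.005,0],"dr": [0,0,0],"claw": 1},
  ],
)

```text
t: 11.05
eef_pos: [0.4436, 0.2683, 0.1295]
ee_rot: [-90.0, 0.1, 22.3]
ft_force: [-0.2, 0.2, -2.6]
finger_gap: 0.0448
```

Call:
send_rows(
  plan=[
    {"translation": [0,-0.01,0],"dr": [0,0,0],"claw": 1},
    {"translation": [0,-0.015,0],"dr": [0,0,0],"claw": 1},
    {"translation": [0,-0.02,0],"dr": [0,0,0],"claw": 1},
    {"translation": [0,-0.02,0],"dr": [0,0,0],"claw": 1},
    {"translation": [0,-0.02,0],"dr": [0,0,0],"claw": 1},
  ],
)

```text
t: 11.55
eef_pos: [0.4443, 0.2687, 0.2164]
ee_rot: [-90.0, 0.0, 22.3]
ft_force: [0.5, 0.6, -1.5]
finger_gap: 0.0443
```

Call:
send_rows(
  plan=[
    {"translation": [0,-0.02,0],"dr": [0,0,0],"claw": 1},
    {"translation": [0,-0.02,0],"dr": [0,0,0],"claw": 1},
    {"translation": [0,-0.01,0],"dr": [0,0,0],"claw": 1},
    {"translation": [0,0,0],"dr": [0,0,0],"claw": 1},
    {"translation": [0,0,0],"dr": [0,0,0],"claw": 1},
  ],
)

```text
t: 12.05
eef_pos: [0.4443, 0.2686, 0.2647]
ee_rot: [-90.0, 0.0, 22.3]
ft_force: [0.5, 0.1, -2.4]
finger_gap: 0.0448
```

```bash
python3 - <<'E'
from h import *
o=monitor.get_obs();print(o['t'],o['eef_pos'],o['ee_rot'],o['ft_force'],o['moment'],o['q'])
cv2.imwrite("pics/w8.png",grab_frame("wrist"))
cv2.imwrite("pics/s8.png",grab_frame("scene"))
E
```

```text
12.05 [0.4443 0.2686 0.2647] [-90.0032   0.0353  22.2713] [ 0.5153  0.1323 -2.4449] [-0.0755 -0.0036 -0.0062] [31.156   8.3524 -8.5371 73.1459  0.0023  8.8846]
```

View pics/w8.png

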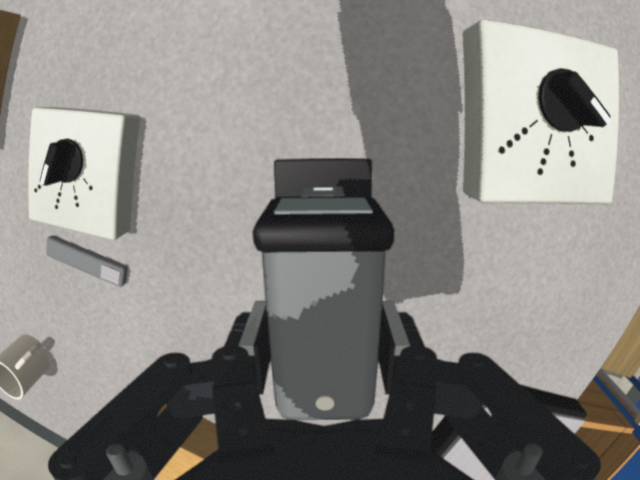

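View pics/s8.png

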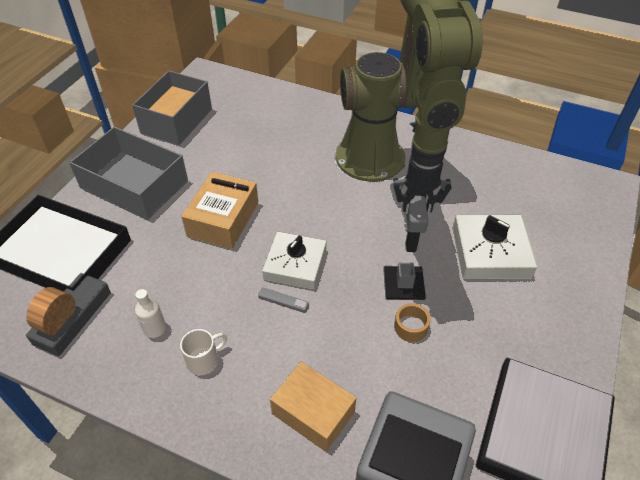

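```bash
python3 - <<'E'
import cv2
s=cv2.imread("pics/s8.png");cv2.imwrite("pics/cs8.png",cv2.resize(s[220:305,255:340],None,fx=7,fy=7,interpolation=cv2.INTER_CUBIC))
E
```

```text
(no output)
```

View pics/cs8.png

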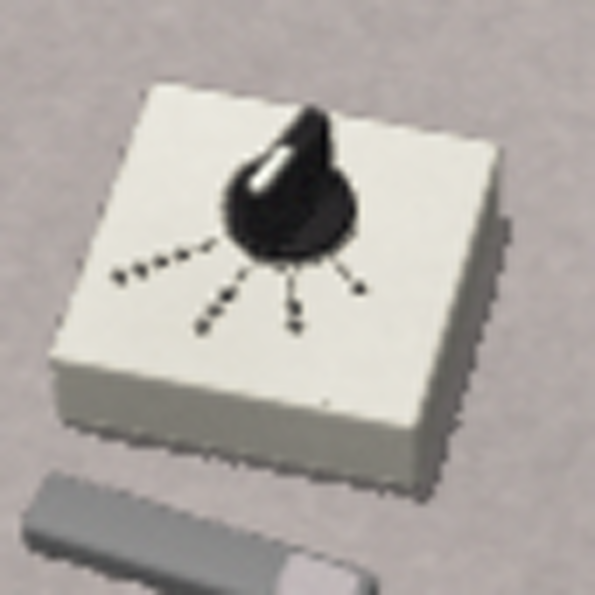

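```bash
python3 -c "
from h import *
to([.565,-.355,.29],-25,20)"
```

```text
from [0.444  0.2684 0.264 ] 22.270473907688427 row dist 0.031777767011780055 dyaw -2.3635236953844214 dr_y 0.04125127043336166
0 [-0.0062 -0.0013 -0.0311]
1 [-0.0049 -0.0013 -0.0314]
2 [-0.0036 -0.0013 -0.0315]
3 [-0.0023 -0.0013 -0.0317]
4 [-0.001  -0.0013 -0.0317]
5 [ 0.0003 -0.0013 -0.0317]
6 [ 0.0016 -0.0013 -0.0317]
7 [ 0.0029 -0.0013 -0.0316]
8 [ 0.0042 -0.0013 -0.0315]
9 [ 0.0055 -0.0013 -0.0313]
10 [ 0.0068 -0.0013 -0.031 ]
11 [ 0.0081 -0.0013 -0.0307]
12 [ 0.0093 -0.0013 -0.0304]
13 [ 0.0106 -0.0013 -0.0299]
14 [ 0.0118 -0.0013 -0.0295]
15 [ 0.013  -0.0013 -0.029 ]
16 [ 0.0142 -0.0013 -0.0284]
17 [ 0.0153 -0.0013 -0.0278]
18 [ 0.0165 -0.0013 -0.0271]
19 [ 0.0176 -0.0013 -0.0264]
```

Call:
send_rows(
  plan=[
    {"translation": [-0.003,-0.0015,-0.0155],"dr": [0,0.0413,0],"claw": 1},
    {"translation": [-0.005,-0.0015,-0.0315],"dr": [0,0.0413,0],"claw": 1},
    {"translation": [-0.0035,-0.0015,-0.0315],"dr": [0,0.0413,0],"claw": 1},
    {"translation": [-0.0025,-0.0015,-0.0315],"dr": [0,0.0413,0],"claw": 1},
    {"translation": [-0.001,-0.0015,-0.0315],"dr": [0,0.0413,0],"claw": 1},
  ],
)

```text
t: 12.65
eef_pos: [0.4713, 0.1267, 0.2722]
ee_rot: [-90.0, 0.1, 10.3]
ft_force: [-0.1, 0.7, -0.9]
finger_gap: 0.0446
```

Call:
send_rows(
  plan=[
    {"translation": [0.0005,-0.0015,-0.0315],"dr": [0,0.0413,0],"claw": 1},
    {"translation": [0.0015,-0.0015,-0.0315],"dr": [0,0.0413,0],"claw": 1},
    {"translation": [0.003,-0.0015,-0.0315],"dr": [0,0.0413,0],"claw": 1},
    {"translation": [0.004,-0.0015,-0.0315],"dr": [0,0.0413,0],"claw": 1},
    {"translation": [0.0055,-0.0015,-0.0315],"dr": [0,0.0413,0],"claw": 1},
  ],
)

```text
t: 13.15
eef_pos: [0.5011, -0.0288, 0.2797]
ee_rot: [-90.0, 0.1, -1.6]
ft_force: [0.9, 0.1, -2.1]
finger_gap: 0.0445
```

Call:
send_rows(
  plan=[
    {"translation": [0.007,-0.0015,-0.031],"dr": [0,0.0413,0],"claw": 1},
    {"translation": [0.008,-0.0015,-0.0305],"dr": [0,0.0413,0],"claw": 1},
    {"translation": [0.0095,-0.0015,-0.0305],"dr": [0,0.0413,0],"claw": 1},
    {"translation": [0.0105,-0.0015,-0.03],"dr": [0,0.0413,0],"claw": 1},
    {"translation": [0.012,-0.0015,-0.0295],"dr": [0,0.0413,0],"claw": 1},
  ],
)

```text
t: 13.65
eef_pos: [0.5315, -0.1846, 0.2871]
ee_rot: [-90.0, 0.1, -13.4]
ft_force: [0.6, 0.5, -2.1]
finger_gap: 0.0444
```

Call:
send_rows(
  plan=[
    {"translation": [0.013,-0.0015,-0.029],"dr": [0,0.0413,0],"claw": 1},
    {"translation": [0.014,-0.0015,-0.0285],"dr": [0,0.0413,0],"claw": 1},
    {"translation": [0.0155,-0.0015,-0.028],"dr": [0,0.0413,0],"claw": 1},
    {"translation": [0.0165,-0.0015,-0.027],"dr": [0,0.0413,0],"claw": 1},
    {"translation": [0.009,-0.001,-0.014],"dr": [0,0.0413,0],"claw": 1},
  ],
)

```text
t: 14.15
eef_pos: [0.5583, -0.327, 0.2935]
ee_rot: [-90.1, 0.1, -25.4]
ft_force: [-0.2, 0.2, -2.2]
finger_gap: 0.0445
```

Call:
send_rows(
  plan=[
    {"translation": [0,0,0],"dr": [0,0,0],"claw": 1},
    {"translation": [0,0,0],"dr": [0,0,0],"claw": 1},
    {"translation": [0,0,0],"dr": [0,0,0],"claw": 1},
    {"translation": [0,0,0],"dr": [0,0,0],"claw": 1},
    {"translation": [0,0,0],"dr": [0,0,0],"claw": 1},
  ],
)

```text
t: 14.65
eef_pos: [0.5593, -0.323, 0.295]
ee_rot: [-90.0, -0.0, -25.0]
ft_force: [-0.0, 0.3, -1.4]
finger_gap: 0.0449
```

```bash
cat >> h.py <<'E'
def to6(pos,Rt,n,o=None):
    o=o or monitor.get_obs(); T=toolpose(o); p0=T[:3,3]; d=(np.array(pos)-p0)/n
    rv=(R.from_matrix(T[:3,:3]).inv()*Rt).as_rotvec(); print("p0",p0,"dist",np.linalg.norm(d),"dr/row",rv/n)
    for i in range(n):
        Ri=R.from_matrix(T[:3,:3])*R.from_rotvec(rv*i/n); print(i,Ri.inv().apply(d).round(4))
LABEL=np.array([.4673,-.3119,.09])
def target(yaw,dist=.12,tilt=45,hy=-.0134):
    Rt=R.from_euler('xyz',[-90,0,yaw],degrees=True)*R.from_rotvec([0,0,-np.radians(tilt)])
    x=Rt.apply([1,0,0]); head=LABEL+x*(dist+.0485); return head-Rt.apply([0,hy,0]),Rt
E
python3 - <<'E'
from h import *
o=monitor.get_obs();print(o['t'],o['q'],o['ee_rot'],o['ft_force'])
p,Rt=target(-25); print(p,Rt.as_matrix()); to6(p,Rt,10,o)
cv2.imwrite("pics/w9.png",grab_frame("wrist"))
E
```

```text
14.65 [-30.0078  22.3955  13.7419  81.3348   0.0033  -5.0183] [-89.9978  -0.0118 -24.9895] [-0.0052  0.3378 -1.3593]
[ 0.5839 -0.3663  0.1997] [[ 0.6409  0.6409  0.4226]
 [-0.2988 -0.2988  0.9063]
 [ 0.7071 -0.7071  0.    ]]
p0 [ 0.5593 -0.323   0.295 ] dist 0.010750980731394338 dr/row [-0.      0.     -0.0785]
0 [ 0.004   0.0095 -0.0029]
1 [ 0.0033  0.0098 -0.0029]
2 [ 0.0025  0.01   -0.0029]
3 [ 0.0017  0.0102 -0.0029]
4 [ 0.0009  0.0103 -0.0029]
5 [ 0.0001  0.0104 -0.0029]
6 [-0.0007  0.0103 -0.0029]
7 [-0.0015  0.0102 -0.0029]
8 [-0.0023  0.0101 -0.0029]
9 [-0.0031  0.0099 -0.0029]
```

View pics/w9.png

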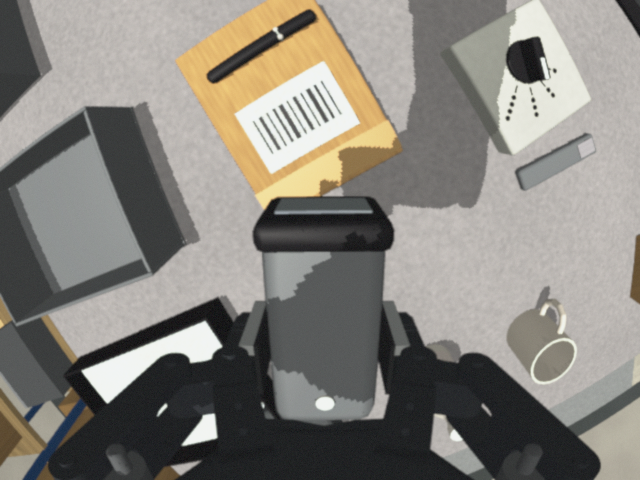

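Call:
send_rows(
  plan=[
    {"translation": [0.004,0.0095,-0.003],"dr": [0,0,-0.0785],"claw": 1},
    {"translation": [0.0035,0.01,-0.003],"dr": [0,0,-0.0785],"claw": 1},
    {"translation": [0.0025,0.01,-0.003],"dr": [0,0,-0.0785],"claw": 1},
    {"translation": [0.0015,0.01,-0.003],"dr": [0,0,-0.0785],"claw": 1},
    {"translation": [0.001,0.0105,-0.003],"dr": [0,0,-0.0785],"claw": 1},
  ],
)

```text
t: 15.2
eef_pos: [0.5713, -0.3456, 0.2473]
ee_rot: [-90.0, -22.7, -25.0]
ft_force: [0.7, -0.1, -2.0]
finger_gap: 0.0448
```

Call:
send_rows(
  plan=[
    {"translation": [0,0.0105,-0.003],"dr": [0,0,-0.0785],"claw": 1},
    {"translation": [-0.0005,0.0105,-0.003],"dr": [0,0,-0.0785],"claw": 1},
    {"translation": [-0.0015,0.01,-0.003],"dr": [0,0,-0.0785],"claw": 1},
    {"translation": [-0.0025,0.01,-0.003],"dr": [0,0,-0.0785],"claw": 1},
    {"translation": [-0.003,0.01,-0.003],"dr": [0,0,-0.0785],"claw": 1},
  ],
)

```text
t: 15.7
eef_pos: [0.583, -0.3676, 0.1996]
ee_rot: [-90.0, -45.2, -25.0]
ft_force: [1.2, -1.1, -3.2]
finger_gap: 0.0444
```

Call:
send_rows(
  plan=[
    {"translation": [0,0,0],"dr": [0,0,0],"claw": 1},
    {"translation": [0,0,0],"dr": [0,0,0],"claw": 1},
    {"translation": [0,0,0],"dr": [0,0,0],"claw": 1},
    {"translation": [0,0,0],"dr": [0,0,0],"claw": 1},
    {"translation": [0,0,0],"dr": [0,0,0],"claw": 1},
  ],
)

```text
t: 16.2
eef_pos: [0.5848, -0.3689, 0.2011]
ee_rot: [-90.0, -45.1, -25.0]
ft_force: [1.0, -0.4, -1.7]
finger_gap: 0.0445
```

```bash
python3 - <<'E'
from h import *
o=monitor.get_obs();print(o['t'],o['q'],o['ee_rot'],o['ft_force'])
p,Rt=target(-25); to6(p,Rt,1,o)
T=toolpose(o); print("label in tool/window", T[:3,:3].T@(LABEL-T[:3,3])-[-.0485,-.0134,0])
print("label px pred",wproj(T,LABEL))
cv2.imwrite("pics/w10.png",grab_frame("wrist"))
s=grab_frame("scene");cv2.imwrite("pics/s10.png",s);cv2.imwrite("pics/t10.png",grab_frame("top"))
E
```

```text
16.2 [-36.1638  -0.5408 -46.5606  -0.5577   7.8375  -7.9228] [-90.033  -45.0792 -25.0137] [ 0.991  -0.3924 -1.6663]
p0 [ 0.5848 -0.3689  0.2011] dist 0.003126089424567864 dr/row [ 0.0007 -0.0002  0.0014]
0 [-0.0024 -0.0003  0.002 ]
label in tool/window [-0.1224 -0.0006  0.002 ]
label px pred [[326.5612 -79.7026]]
```

View pics/w10.png

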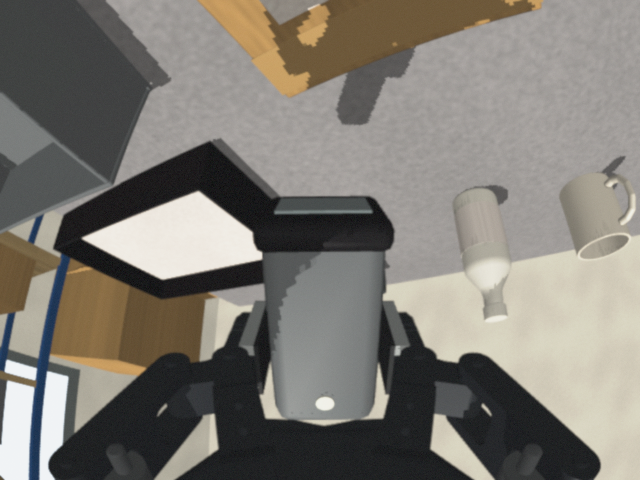

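View pics/s10.png

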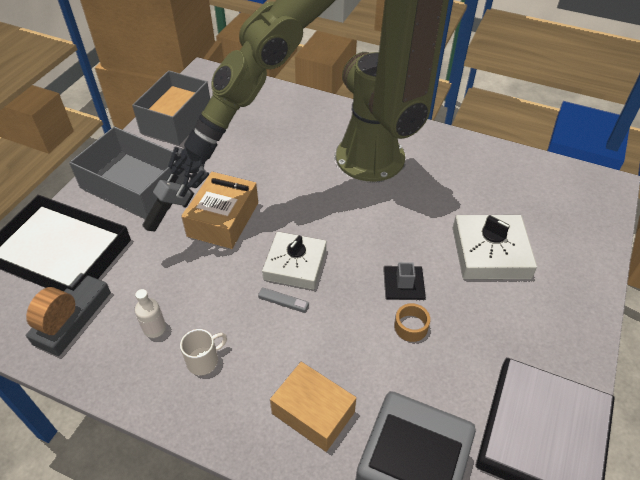

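View pics/t10.png

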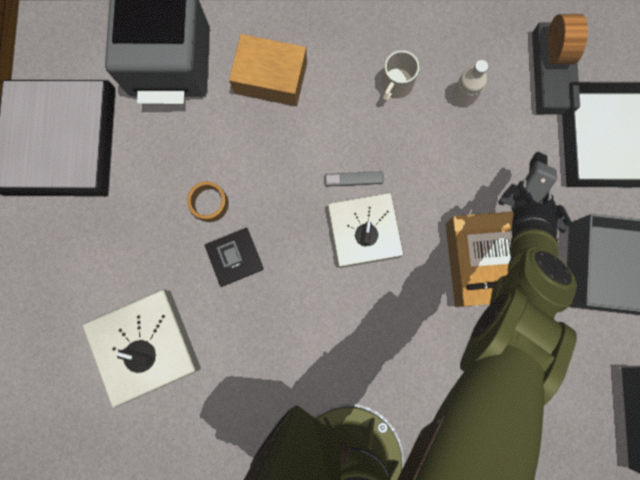

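```bash
python3 - <<'E'
from h import *
T=toolpose({'eef_pos':[.5593,-.323,.295],'ee_rot':[-90,0,-25]})
P=wplane(T,[(235,113),(325,63),(360,123),(275,175)],.09);print(P.mean(0))
print("scene",plane("scene",[[218,203.5]],.09))
o=monitor.get_obs();T=toolpose(o);print(T[:3,:3].T@(P.mean(0)-T[:3,3])-[-.0485,-.0134,0],o['joint_vel'],o['finger_gap'])
E
```

```text
[ 0.4686 -0.3069  0.09  ]
scene [[ 0.467  -0.3042  0.09  ]]
[-0.1214 -0.0012  0.0069] [-0.0836  0.1325 -0.6187 -0.2989 -0.0051 -0.0702] 0.04431159379428881
```

All three views agree to within 8 mm, the arm is still and the scanner hasn't slipped in the grip. Handing in now.

```bash
python3 -c "
from bench import job
print(job.sign_off())"
```

```text
the job is handed in; nothing more can be done
None
```

I turned the dial on the smaller mode box from the one-dot to the three-dot mark and drew the scanner straight up out of its stand. I handed in with it held in the gripper, aimed at the carton label. `sign_off` gave no verdict, so success is judged only from my own checks.

Last checks, at about 16 s of the 45 s allowed:
- **Dial:** the top and scene pictures show the pointer on the three-dot mark. I did not measure the angle.
- **Scanner pose:** it is tipped 45°, and the head centre is about 0.21 m above the bench. This comes from the measured tool pose and assumes the head has not shifted in the grip.
- **Aim:** the label middle is about 121–122 mm ahead of the window. It is 2–7 mm off the line of sight, well inside the 35 mm limit.
- **Disagreement:** the three cameras put the label's middle up to 8 mm apart in y, which is where that range comes from.
- **Grip:** the fingers read 44 mm on the 46 mm head, slightly under, and the wrist picture shows no slip after tipping.
- **Surroundings:** in the last pictures the scanner is clear of everything else and no bystander looks moved.

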